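Steady a rocking weighing plate

TASK

The balance's weighing plate rocks on one corner. With the fingertips, press down on the round corner caps one after another until you find the corner that gives, press that corner's shim lever down flat, then press the same corner's cap once more to make sure it is firm, and let go. Leave the other three levers raised, keep off the balance, and do not pick up or push aside any of the things standing around.

Things in the scene. Friction and masses are not known exactly. Their poses are not given: they have to be found in the camera images.
- plate: Aluminium weighing plate, 190 (x) x 212 (y) x 12 mm, bolted to the bench through a rubber mount at its middle: it cannot be shifted but can rock. Origin: centre of its underside, 26 mm above the worktop; x away from the robot, y left, z up. Under each corner cap a foot stands in a grey cup; at one corner, which varies, the foot hangs 4 mm above the cup's floor, hidden by the rim.
- cap_near_left: Round steel cap, 28 mm across, 4 mm high, on the plate's near left (-x, +y) corner, straight above its foot. Origin: centre of its underside, on the plate's top, 75 mm in x and 86 mm in y from the plate's centre, 38 mm above the worktop. If this corner is the rocking one it goes down 4 mm under about 3 N and comes back when released; a firm corner gives under 1 mm.
- cap_near_right: Round steel cap, 28 mm across, 4 mm high, on the plate's near right (-x, -y) corner, straight above its foot. Origin: centre of its underside, on the plate's top, 75 mm in x and 86 mm in y from the plate's centre, 38 mm above the worktop. If this corner is the rocking one it goes down 4 mm under about 3 N and comes back when released; a firm corner gives under 1 mm.
- cap_far_left: Round steel cap, 28 mm across, 4 mm high, on the plate's far left (+x, +y) corner, straight above its foot. Origin: centre of its underside, on the plate's top, 75 mm in x and 86 mm in y from the plate's centre, 38 mm above the worktop. If this corner is the rocking one it goes down 4 mm under about 3 N and comes back when released; a firm corner gives under 1 mm.
- cap_far_right: Round steel cap, 28 mm across, 4 mm high, on the plate's far right (+x, -y) corner, straight above its foot. Origin: centre of its underside, on the plate's top, 75 mm in x and 86 mm in y from the plate's centre, 38 mm above the worktop. If this corner is the rocking one it goes down 4 mm under about 3 N and comes back when released; a firm corner gives under 1 mm.
- shim_near_left (a joint): Shim lever of the near left (-x, +y) corner, 65 mm long, pointing outward in y: rad pressed down, 0 raised (48 degrees above level), 0.83 flat (stop). Starts at 0 to 0.15. Hinge along x, 112 mm in y from the plate's centre, 20 mm above the worktop. Friction holds it where left; 1 to 2 N on its knob moves it. Flat, its heel fills a 4 mm gap under the corner.
- knob_near_left (a point): Centre of the grey barrel knob (18 mm thick, 24 mm long in x) at the outer end of the near left (-x, +y) lever, 56 mm from the hinge. With the lever flat it lies 75 mm in x and 168 mm in y from the plate's centre, 20 mm above the worktop, so the knob's top is at 29 mm.
- shim_near_right (a joint): Shim lever of the near right (-x, -y) corner, 65 mm long, pointing outward in y: rad pressed down, 0 raised (48 degrees above level), 0.83 flat (stop). Starts at 0 to 0.15. Hinge along x, 112 mm in y from the plate's centre, 20 mm above the worktop. Friction holds it where left; 1 to 2 N on its knob moves it. Flat, its heel fills a 4 mm gap under the corner.
- knob_near_right (a point): Centre of the grey barrel knob (18 mm thick, 24 mm long in x) at the outer end of the near right (-x, -y) lever, 56 mm from the hinge. With the lever flat it lies 75 mm in x and 168 mm in y from the plate's centre, 20 mm above the worktop, so the knob's top is at 29 mm.
- shim_far_left (a joint): Shim lever of the far left (+x, +y) corner, 65 mm long, pointing outward in y: rad pressed down, 0 raised (48 degrees above level), 0.83 flat (stop). Starts at 0 to 0.15. Hinge along x, 112 mm in y from the plate's centre, 20 mm above the worktop. Friction holds it where left; 1 to 2 N on its knob moves it. Flat, its heel fills a 4 mm gap under the corner.
- knob_far_left (a point): Centre of the grey barrel knob (18 mm thick, 24 mm long in x) at the outer end of the far left (+x, +y) lever, 56 mm from the hinge. With the lever flat it lies 75 mm in x and 168 mm in y from the plate's centre, 20 mm above the worktop, so the knob's top is at 29 mm.
- shim_far_right (a joint): Shim lever of the far right (+x, -y) corner, 65 mm long, pointing outward in y: rad pressed down, 0 raised (48 degrees above level), 0.83 flat (stop). Starts at 0 to 0.15. Hinge along x, 112 mm in y from the plate's centre, 20 mm above the worktop. Friction holds it where left; 1 to 2 N on its knob moves it. Flat, its heel fills a 4 mm gap under the corner.
- knob_far_right (a point): Centre of the grey barrel knob (18 mm thick, 24 mm long in x) at the outer end of the far right (+x, -y) lever, 56 mm from the hinge. With the lever flat it lies 75 mm in x and 168 mm in y from the plate's centre, 20 mm above the worktop, so the knob's top is at 29 mm.
- balance: White laboratory balance, 166 x 100 mm and 41 mm high, with a round steel pan, fixed on the middle of the plate; its top is 79 mm above the worktop. Origin: centre of its underside. Not to be touched.
- sample_cup: Clear open specimen cup, 43 mm across, 40 mm high, loose, between the two left levers. Origin: centre of its underside.
- brown_bottle: Small brown bottle with black cap, 30 mm across, 63 mm high, loose, between the two right levers. Origin: centre of its underside.
- forceps: Steel forceps, 129 mm long (y), 8 mm high, lying loose on the robot's side of the plate. Origin: centre of its underside.
- marker_pen: White marker pen with a red cap, 135 mm long (y), 16 mm thick, lying loose to the right. Origin: centre of its underside.
- slide_box: Small white and blue cardboard box, 52 x 78 x 26 mm, loose to the left. Origin: centre of its underside.
Not all that is in view belongs to the job. There is more than one size of the sample_cup; the job needs the smallest.

How it is judged:
On the way, in this order (a step that is already met when the one before it is completed fails the run):
1. with all levers still raised, the fingers press the cap of the rocking corner and it goes down (value of joint each of shim_near_left, shim_near_right, shim_far_left, shim_far_right below 0.3 rad and ((contact force between the fingers and cap_near_left above 1 N and distance of cap_near_left from where it was at the start of the episode above 0.0025 m) or (contact force between the fingers and cap_near_right above 1 N and distance of cap_near_right from where it was at the start of the episode above 0.0025 m) or (contact force between the fingers and cap_far_left above 1 N and distance of cap_far_left from where it was at the start of the episode above 0.0025 m) or (contact force between the fingers and cap_far_right above 1 N and distance of cap_far_right from where it was at the start of the episode above 0.0025 m))), for 0.1 s.
2. exactly one shim lever is flat, the other three raised, and the plate is level (((value of joint shim_near_left above 0.78 rad and value of joint each of shim_near_right, shim_far_left, shim_far_right below 0.3 rad) or (value of joint shim_near_right above 0.78 rad and value of joint each of shim_near_left, shim_far_left, shim_far_right below 0.3 rad) or (value of joint shim_far_left above 0.78 rad and value of joint each of shim_near_left, shim_near_right, shim_far_right below 0.3 rad) or (value of joint shim_far_right above 0.78 rad and value of joint each of shim_near_left, shim_near_right, shim_far_left below 0.3 rad)) and angle between plate's own z axis and vertical below 0.01 rad), for 0.2 s.
3. the cap of the corner whose lever is flat is pressed with at least 2 N and the corner stays up (gives under 2 mm) (((value of joint shim_near_left above 0.78 rad and value of joint each of shim_near_right, shim_far_left, shim_far_right below 0.3 rad and contact force between the fingers and cap_near_left above 2 N and distance of cap_near_left from where it was at the start of the episode below 0.002 m) or (value of joint shim_near_right above 0.78 rad and value of joint each of shim_near_left, shim_far_left, shim_far_right below 0.3 rad and contact force between the fingers and cap_near_right above 2 N and distance of cap_near_right from where it was at the start of the episode below 0.002 m) or (value of joint shim_far_left above 0.78 rad and value of joint each of shim_near_left, shim_near_right, shim_far_right below 0.3 rad and contact force between the fingers and cap_far_left above 2 N and distance of cap_far_left from where it was at the start of the episode below 0.002 m) or (value of joint shim_far_right above 0.78 rad and value of joint each of shim_near_left, shim_near_right, shim_far_left below 0.3 rad and contact force between the fingers and cap_far_right above 2 N and distance of cap_far_right from where it was at the start of the episode below 0.002 m))), for 0.1 s.
At the end, for the whole second after the job is handed in: Exactly one shim lever is flat (0.78 rad or more), the other three are still raised (under 0.30 rad), the plate is level within 0.008 rad, which is so only if the flat lever is the rocking corner's, and the loose things are within 10 mm of where they stood, at rest (((value of joint shim_near_left above 0.78 rad and value of joint each of shim_near_right, shim_far_left, shim_far_right below 0.3 rad) or (value of joint shim_near_right above 0.78 rad and value of joint each of shim_near_left, shim_far_left, shim_far_right below 0.3 rad) or (value of joint shim_far_left above 0.78 rad and value of joint each of shim_near_left, shim_near_right, shim_far_right below 0.3 rad) or (value of joint shim_far_right above 0.78 rad and value of joint each of shim_near_left, shim_near_right, shim_far_left below 0.3 rad)) and angle between plate's own z axis and vertical below 0.008 rad and distance of each of sample_cup, brown_bottle, forceps, marker_pen, slide_box from where it was at the start of the episode below 0.01 m and linear speed of each of sample_cup, brown_bottle, forceps, marker_pen, slide_box below 0.02 m/s); the robot touches nothing.
It fails at once if a shim is pressed flat under a corner that was firm, so that the plate is jacked out of level (value of joint any of shim_near_left, shim_near_right, shim_far_left, shim_far_right above 0.78 rad and angle between plate's own z axis and vertical above 0.013 rad).
It fails at once if more than one shim lever is pressed down (value of joint each of shim_near_right, shim_near_left above 0.4 rad or value of joint each of shim_far_left, shim_near_left above 0.4 rad or value of joint each of shim_far_left, shim_near_right above 0.4 rad or value of joint each of shim_far_right, shim_near_left above 0.4 rad or value of joint each of shim_far_right, shim_near_right above 0.4 rad or value of joint each of shim_far_right, shim_far_left above 0.4 rad).
It fails at once if the plate is gripped and lifted (more than 4 mm at its middle) (height (world z) of plate above 0.03 m).
It fails at once if the balance is touched by the fingers or the arm (contact force between any of the fingers, the arm and balance above 0.5 N).
It fails at once if a loose thing is pushed aside, knocked over or lifted (more than 20 mm) (distance of any of sample_cup, brown_bottle, forceps, marker_pen, slide_box from where it was at the start of the episode above 0.02 m).
It also fails if it takes over 64 s, if anything falls off the work surface, if the arm or the gripper's body presses on something with over 40 N, if the wrist force passes 120 N, or if a joint passes its speed limit or range.

ROBOT

A 6-joint arm with a two-finger parallel gripper is mounted at the origin on a cart in front of the work surface, level with it; the furniture and walls round the work are solid. World frame = base frame: x ahead of the robot, y to its left, z up, the work surface at z = 0. Lengths are in m, angles in rad, forces in N, time in s.
With the tool pointing down it reaches from about 0.375 to 0.9 m from the base axis. Payload 3.1 kg.
Tool frame: the origin (TCP) lies at the very end of the fingers, on their centre line; the grasp point (between the pads) lies 19 mm behind it; x points along the fingers, y is the direction in which the jaws open and shut, and the axes are right-handed (so a half turn about x gives the same grasp; the last joint's range is limited). The gripper opens to 85 mm and grips with 20 to 120 N. Pads are 22 mm wide; open, the fingers measure 114 mm over their backs; the gripper's body (76 mm by 85 mm) begins 54 mm behind the grasp point. The pads swing forward as they close: fully open they stand 13 mm farther back than shut.
Start: joints at [-1.294, 0.527, 1.433, -0, 1.181, -0.178], TCP at [0.275, -0.561, 0.231] pointing down, gripper open.
Joint ranges: [-3.08, 3.08], [-0.75, 2.2], [0.22, 2.44], [-1.43, 4.57], [0, 2.65], [-2.85, 2.85]. Speed limits (rad/s): [2.79, 2.79, 3.14, 3.14, 3.14, 3.14].

INTERFACE

Orientations are given as a unit quaternion [x, y, z, w].
In Python, from station import sense, snapshot, camera_model, sign_off gives the robot as it stands.
- The arm moves only by the tool step_arm, never from a script. Its argument "increments" is one flat list of numbers, 5 for each row, row after row: the shift along the tool's x, y, z in units of 60 mm (1.0 is 60 mm), then the turn about the tool's x in units of 5 degrees (1.0 is 5 degrees), then the closure, from 0 (fully open) to 1 (shut). A call has exactly 5 rows; each row is the pose to reach, as a shift and turn from the pose measured when the call began, along the tool's axes at that moment; what a row does not reach only later rows make up. A row lasts 1/8 s, in which the tool goes at most 62.5 mm and 10.7 degrees, less where a joint would pass 70% of its speed; a pose out of reach is approached as far as the arm can. A call with a gripper value outside its range is refused whole. The fingers move at their own pace and stop on an object; "grip_force" is the grip in N (left out, the last holds). Time passes only in rows, so rows that repeat a pose let the fingers close, or fill a call up. It gives the time, the measured TCP pose, the force and the opening at its end, in the units of the state.
- sense(): the state, without advancing time (a new reading comes with each control period).
- snapshot(name): name is "scene" or "top"; returns the picture (480x640x3 uint8, blue, green, red); there is no depth.
- camera_model(name): a dict with "vertical_fov" (degrees; the focal length in pixels is half the picture's height over the tangent of half this angle, whatever the lens; pixels are square), "cx", "cy" (the principal point, pixels), "R" (3x3) and "t" (3): a world point X has camera coordinates R X + t. Camera axes: x right, y down, z forward; pixel columns grow to the right and rows downward; lengths in m; the calibration is good to about 2 mm. A picture is of the moment at which its call begins. camera_model takes no time and is no camera call.
- sign_off(): hands the job in, once; it reports no verdict.
The state is a dict: "t": time; "q": joint angles; "qd": joint speeds; "tau": joint torques, N m; "tcp_pos": TCP position; "tool_rot": TCP orientation; "force": force on the tool from outside, world axes, zero at the start; "ft_torque": the same for the moment, N m; "finger_gap": opening from 0.0 (shut) to 1.0 (fully open).
Only numpy, scipy, OpenCV 4.12 (cv2) and the standard library are available. Lean on these libraries where they do the work, as an engineer would, in place of code of your own. Each camera call takes 0.05 s, during which the arm holds its last target. There are 200 camera calls.

## Working session

There is one attempt and no reset: what is moved stays moved. The work goes in short steps, Python scripts to look and compute and a tool call to move; the robot and the scene stay as the last step left them, time stands still between calls to the robot, and variables do not carry over. Pictures are saved under pics/ and viewed, about 8 in all and at most 12, crops included, and the job is handed in when it is done.

Besides the shell and the picture viewer there is one more tool, called after "Request:" as name(argument=value, ...) on one line, values as JSON. step_arm: Moves the arm, as the interface text tells. Its arguments: {"type":"object","properties":{"increments":{"type":"array","items":{"type":"number"}},"grip_force":{"type":"number"}},"required":["increments"]}

```bash
mkdir -p pics
python3 - <<'E'
from station import *
import cv2
for n in("scene","top"):
    cv2.imwrite(f"pics/{n}0.png",snapshot(n)); print(n,camera_model(n))
print(sense())
E
```

```text
scene {'vertical_fov': 48.966289686369194, 'cx': 316.60215948907506, 'cy': 235.55419649300816, 'R': array([[-0.7529296 , -0.65807953, -0.00532327],
       [-0.39323468,  0.4563688 , -0.79818168],
       [ 0.5276964 , -0.59888133, -0.60239328]]), 't': array([0.38919277, 0.28111848, 1.00864629])}
top {'vertical_fov': 49.88071337999872, 'cx': 319.590025314502, 'cy': 243.00902094346554, 'R': array([[ 0.02039094, -0.9992639 ,  0.03249407],
       [-0.99040327, -0.02463242, -0.13599486],
       [ 0.13669517, -0.02940916, -0.99017652]]), 't': array([-0.03464451,  0.54335931,  1.05603601])}
{'t': 0.1, 'q': array([-1.29349068e+00,  5.28337006e-01,  1.43380222e+00,  3.60494349e-05,
        1.18138277e+00, -1.78502283e-01]), 'qd': array([ 1.00194565e-03,  7.90029570e-04, -8.76182234e-04, -7.95873262e-04,
        7.73741663e-05, -7.42605181e-04]), 'tau': array([-4.45777114e-04, -4.43304777e+01, -1.78585607e+01, -3.27551570e-04,
        3.85276624e-03, -1.11195132e-05]), 'tcp_pos': array([ 0.27497096, -0.56053952,  0.23044478]), 'tool_rot': array([-0.68880135, -0.16043808,  0.68884518, -0.15907434]), 'force': array([ 0.03382443, -0.38923747,  0.44769211]), 'ft_torque': array([-0.03854886,  0.00232579,  0.02576344]), 'finger_gap': 0.9975549855706092}
```

View pics/top0.png

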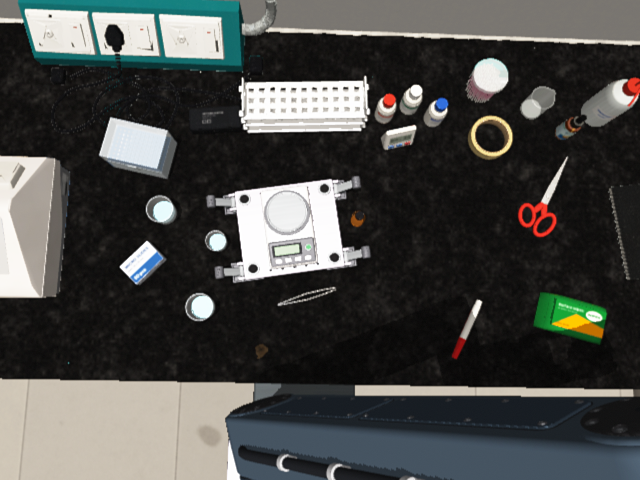

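View pics/scene0.png

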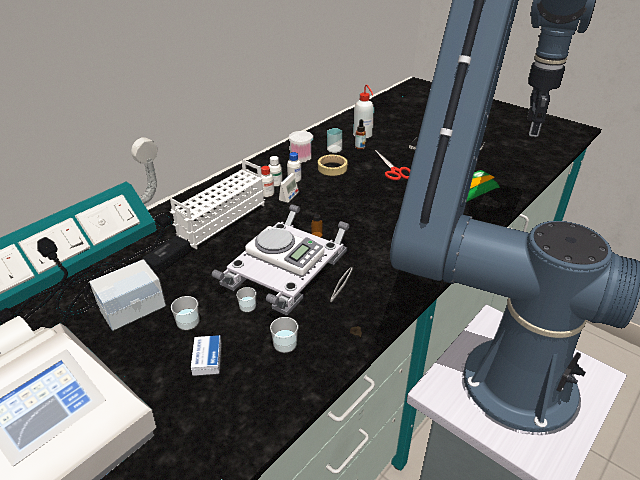

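The top view shows the plate centred near (289,228), with dark caps near (244,199), (324,189), (252,268) and (346,254). The small cup is at (216,241), the bottle at (357,218) and the forceps at (307,297). The scene view shows the same layout. I'll zoom in on the top view.

Run:
```python
import cv2
a=cv2.imread("pics/top0.png")[165:305,195:385]
cv2.imwrite("pics/c0.png",cv2.resize(a,None,fx=4.2,fy=4.2,interpolation=cv2.INTER_CUBIC))
```

```text
(no output)
```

View pics/c0.png

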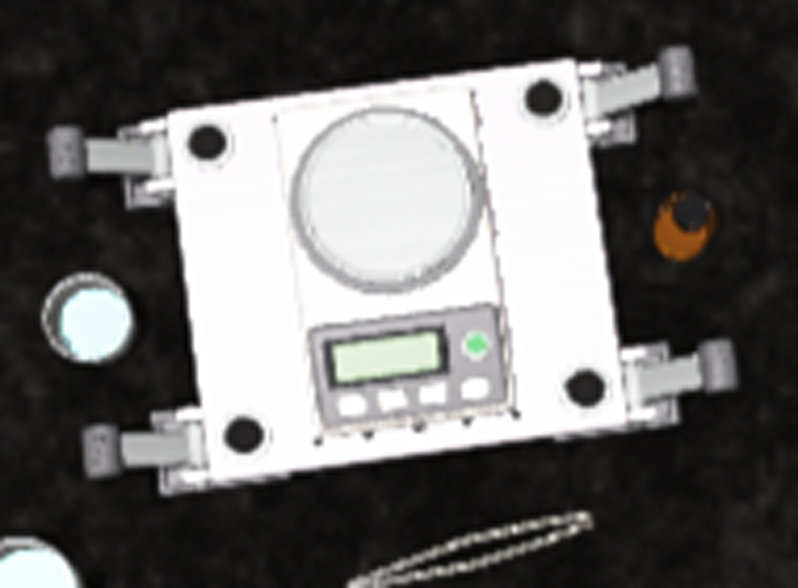

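```bash
cat > h.py <<'E'
import numpy as np, sys
from station import *
from scipy.spatial.transform import Rotation as Ro
def ray(px,z,n="top"):
    c=camera_model(n); f=240/np.tan(np.radians(c["vertical_fov"]/2)); R=np.array(c["R"]); t=np.array(c["t"])
    d=R.T@np.array([(px[0]-c["cx"])/f,(px[1]-c["cy"])/f,1]); o=-R.T@t
    return o+d*(z-o[2])/d[2]
L=np.array([[-75,86],[-75,-86],[75,86],[75,-86]])/1e3 # NL NR FL FR
names="NL NR FL FR".split()
px=np.array([[244,435],[586,387],[207,143],[543,98]])/4.2+[195,165]
W=np.array([ray(p,.042)[:2] for p in px])
c=W.mean(0); H=(L.T@(W-c)); yaw=np.arctan2(H[0,1]-H[1,0],H[0,0]+H[1,1])
M=np.array([[np.cos(yaw),-np.sin(yaw)],[np.sin(yaw),np.cos(yaw)]])
def P(x,y): return c+M@np.array([x,y])
def rel(x,y,z):
    "shift in tool units to plate-frame point"
    s=sense(); R=Ro.from_quat(s["tool_rot"]).as_matrix()
    return (R.T@(np.append(P(x,y),z)-s["tcp_pos"])/.06).round(3)
def st():
    s=sense(); R=Ro.from_quat(s["tool_rot"]).as_matrix(); e=M.T@(s["tcp_pos"][:2]-c)
    print("t",s["t"],"plate xy",e.round(4),"z",s["tcp_pos"][2].round(4),"F",s["force"].round(2),"gap",s["finger_gap"])
    ty=M.T@R[:2,1]; a=np.degrees(np.arctan2(ty[1],ty[0])); print("tool x",R[:,0].round(3),"tool y angle in plate",a.round(1))
E
python3 - <<'E'
from h import *
print(c,np.degrees(yaw),(W-c-L@M.T).round(4)); st()
for l,n in zip(L,names): print(n,P(*l),rel(*l,.12))
for n,p,z in(("cup",(88,318),.02),("bottle",(683,225),.03)): print(n,M.T@(ray(np.array(p)/4.2+[195,165],z)[:2]-c))
E
```

```text
[0.57396988 0.0428049 ] 9.38395523863147 [[ 0.0001  0.0001]
 [ 0.0002  0.    ]
 [-0.0002 -0.0001]
 [-0.0001 -0.0001]]
t 0.1 plate xy [-0.3934 -0.5465] z 0.2304 F [ 0.03 -0.39  0.45] gap 0.9975549855706092
tool x [-0.     0.002 -1.   ] tool y angle in plate -73.3
NL [0.48595126 0.11542531] [ 1.86  -8.565 -8.116]
NR [ 0.51399581 -0.05427296] [ 1.855 -5.819 -7.29 ]
FL [0.63394394 0.13988276] [  1.86   -7.845 -10.51 ]
FR [ 0.66198849 -0.02981551] [ 1.854 -5.1   -9.685]
cup [-0.00221155  0.1588649 ]
bottle [ 0.00205402 -0.14853222]
```

Request:
step_arm(increments=[0,-0.6,-0.75,-2,1,0,-1.2,-1.5,-4,1,0,-1.8,-2.25,-6,1,0,-2.4,-3,-8,1,0,-3,-3.75,-10,1], grip_force=40)

```text
t: 0.72
tcp_pos: [0.3981, -0.298, 0.2306]
tool_rot: [0.556, 0.438, -0.555, 0.437]
force: [0.5, -0.2, -0.1]
finger_gap: 0.002
```

```bash
python3 -c "
from h import *
st(); print(rel(-.075,-.086,.12))"
```

```text
t 0.725 plate xy [-0.229  -0.3076] z 0.2306 F [ 0.46 -0.23 -0.13] gap 0.0022559464684034193
tool x [-0.001  0.002 -1.   ] tool y angle in plate -23.0
[ 1.852  0.925 -4.399]
```

Request:
step_arm(increments=[0,0.2,-0.9,-1.5,1,0,0.4,-1.8,-3,1,0,0.6,-2.7,-4.6,1,0,0.9,-3.6,-4.6,1,0,0.92,-4.4,-4.6,1])

```text
t: 1.35
tcp_pos: [0.5152, -0.0527, 0.231]
tool_rot: [0.458, 0.54, -0.456, 0.539]
force: [1.4, -0.4, 0.3]
finger_gap: -0.002
```

```bash
python3 -c "
from h import *
st(); print(rel(-.075,-.086,.05))"
```

```text
t 1.35 plate xy [-0.0735 -0.0846] z 0.231 F [ 1.35 -0.39  0.28] gap -0.002403212746462728
tool x [ 0.     0.002 -1.   ] tool y angle in plate 0.1
[ 3.016 -0.026  0.029]
```

Request:
step_arm(increments=[0.8,-0.02,0.03,0,1,1.6,-0.02,0.03,0,1,2.4,-0.02,0.03,0,1,2.9,-0.02,0.03,0,1,3.0,-0.02,0.03,0,1])

```text
t: 1.98
tcp_pos: [0.5128, -0.0538, 0.0489]
tool_rot: [0.457, 0.542, -0.457, 0.537]
force: [0.6, -0.5, -0.5]
finger_gap: 0.0
```

Request:
step_arm(increments=[0.03,0,0,0,1,0.06,0,0,0,1,0.09,0,0,0,1,0.12,0,0,0,1,0.12,0,0,0,1])

```text
t: 2.6
tcp_pos: [0.513, -0.0538, 0.042]
tool_rot: [0.457, 0.541, -0.457, 0.538]
force: [-0.2, -0.7, 0.9]
finger_gap: 0.001
```

```bash
python3 -c "
from h import *
st()"
```

```text
t 2.6 plate xy [-0.0759 -0.0854] z 0.042 F [-0.17 -0.74  0.89] gap 0.0010916713933197546
tool x [-0.004  0.003 -1.   ] tool y angle in plate 0.1
```

At contact. Next I press 3 mm more in small steps.

Request:
step_arm(increments=[0.015,0,0,0,1,0.03,0,0,0,1,0.045,0,0,0,1,0.05,0,0,0,1,0.05,0,0,0,1])

```text
t: 3.22
tcp_pos: [0.5131, -0.0539, 0.0413]
tool_rot: [0.457, 0.541, -0.457, 0.538]
force: [-3.4, 0.5, 19.0]
finger_gap: -0.001
```

NR is firm: 19 N with under 1 mm of give. FR is next.

Request:
step_arm(increments=[-0.5,0,0,0,1,-0.9,0.5,0,0,1,-0.9,1.3,0,0,1,-0.9,2.1,0.01,0,1,-0.9,2.52,0.01,0,1])

```text
t: 3.85
tcp_pos: [0.665, -0.0294, 0.0953]
tool_rot: [0.457, 0.54, -0.456, 0.539]
force: [-0.3, -0.2, 0.4]
finger_gap: -0.001
```

```bash
python3 -c "
from h import *
st(); print(rel(.075,-.086,.043))"
```

```text
t 3.85 plate xy [ 0.0781 -0.0861] z 0.0953 F [-0.33 -0.22  0.42] gap -0.0013945236489558584
tool x [-0.     0.002 -1.   ] tool y angle in plate 0.1
[ 0.871 -0.051 -0.   ]
```

Request:
step_arm(increments=[0.4,-0.05,0,0,1,0.7,-0.05,0,0,1,0.82,-0.05,0,0,1,0.87,-0.05,0,0,1,0.9,-0.05,0,0,1])

```text
t: 4.47
tcp_pos: [0.6622, -0.03, 0.0417]
tool_rot: [0.458, 0.54, -0.456, 0.539]
force: [-2.0, 0.3, 5.0]
finger_gap: 0.0
```

Request:
step_arm(increments=[0.01,0,0,0,1,0.02,0,0,0,1,0.03,0,0,0,1,0.04,0,0,0,1,0.04,0,0,0,1])

```text
t: 5.1
tcp_pos: [0.6626, -0.0301, 0.0415]
tool_rot: [0.458, 0.54, -0.456, 0.54]
force: [-3.1, 0.5, 9.4]
finger_gap: 0.004
```

FR is firm: 9.4 N at z = 0.0415. Next I lift over the balance to FL.

Request:
step_arm(increments=[-0.8,0,0,0,1,-1.6,0,0,0,1,-1.7,0,-0.8,0,1,-1.7,0,-1.7,0,1,-1.7,0,-2.6,0,1])

```text
t: 5.72
tcp_pos: [0.6368, 0.1248, 0.1445]
tool_rot: [0.458, 0.539, -0.456, 0.54]
force: [0.8, 0.7, -0.9]
finger_gap: 0.0
```

```bash
python3 -c "
from h import *
st(); print(rel(.075,.086,.043))"
```

```text
t 5.725 plate xy [0.0753 0.0706] z 0.1445 F [ 0.77  0.72 -0.85] gap 0.00014713774021406245
tool x [ 0.003  0.002 -1.   ] tool y angle in plate 0.1
[ 1.692 -0.011 -0.254]
```

Request:
step_arm(increments=[0.1,-0.01,-0.25,0,1,0.9,-0.01,-0.25,0,1,1.5,-0.01,-0.25,0,1,1.66,-0.01,-0.25,0,1,1.7,-0.01,-0.25,0,1])

```text
t: 6.35
tcp_pos: [0.6345, 0.139, 0.0424]
tool_rot: [0.459, 0.539, -0.456, 0.54]
force: [-0.6, -1.2, -0.6]
finger_gap: -0.001
```

Request:
step_arm(increments=[0.01,0,0,0,1,0.02,0,0,0,1,0.03,0,0,0,1,0.04,0,0,0,1,0.04,0,0,0,1])

```text
t: 6.98
tcp_pos: [0.6352, 0.1391, 0.0405]
tool_rot: [0.459, 0.538, -0.456, 0.54]
force: [1.5, 0.7, 2.1]
finger_gap: -0.0
```

```bash
python3 -c "
from h import *
st()"
```

```text
t 6.975 plate xy [0.0762 0.085 ] z 0.0405 F [1.49 0.7  2.13] gap -0.00041872116371105577
tool x [ 0.005  0.002 -1.   ] tool y angle in plate 0.0
```

Request:
step_arm(increments=[0.015,0,0,0,1,0.03,0,0,0,1,0.045,0,0,0,1,0.055,0,0,0,1,0.055,0,0,0,1])

```text
t: 7.6
tcp_pos: [0.6355, 0.1393, 0.0381]
tool_rot: [0.459, 0.538, -0.455, 0.54]
force: [-0.5, 0.5, 8.0]
finger_gap: -0.0
```

FL drops 3.9 mm and then bottoms at 8 N, so it is the rocking corner. I hold briefly, then move above its knob.

Request:
step_arm(increments=[0.005,0,0,0,1,-0.6,0,0,0,1,-1.2,0,0,0,1,-1.2,0,-0.6,0,1,-1.2,-0.02,-1.17,0,1])

```text
t: 8.22
tcp_pos: [0.6221, 0.2084, 0.1102]
tool_rot: [0.459, 0.538, -0.456, 0.54]
force: [0.1, 0.8, 0.1]
finger_gap: -0.001
```

```bash
python3 -c "
from h import *
st(); print(rel(.075,.156,.075),rel(.075,.167,.028))
import cv2
cv2.imwrite('pics/s1.png',cv2.resize(snapshot('scene')[190:340,180:380],None,fx=4,fy=4))"
```

```text
t 8.225 plate xy [0.0745 0.1556] z 0.1102 F [0.14 0.79 0.06] gap -0.0006171328038273099
tool x [ 0.006  0.002 -1.   ] tool y angle in plate -0.0
[ 0.586  0.004 -0.007] [ 1.37e+00 -1.00e-03 -1.89e-01]
```

View pics/s1.png

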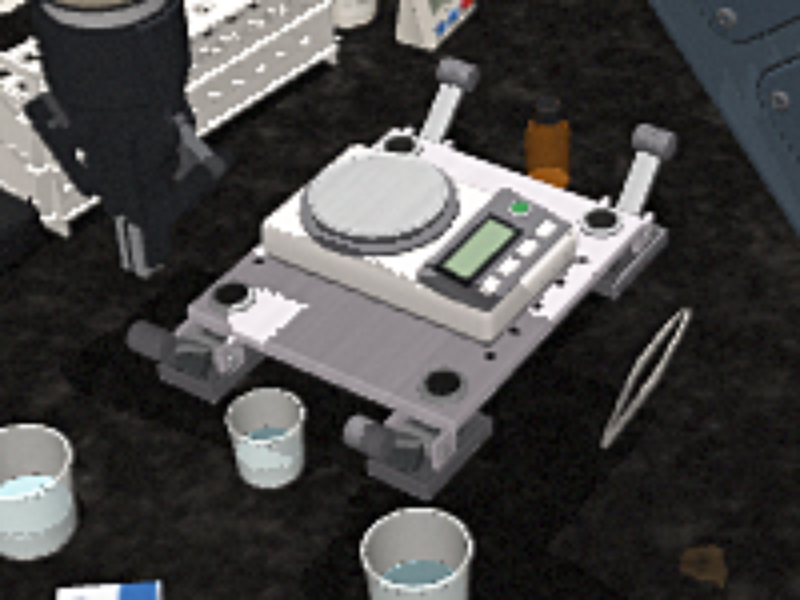

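The fingers at crop (140,270) are above the far-left knob at (150,340), and all the other levers are raised. Pressing the lever down now.

Request:
step_arm(increments=[0.35,0,0,0,1,0.6,0,-0.01,0,1,0.8,0,-0.08,0,1,1.0,0,-0.14,0,1,1.15,0,-0.16,0,1])

```text
t: 8.9
tcp_pos: [0.6192, 0.2233, 0.0404]
tool_rot: [0.459, 0.54, -0.454, 0.54]
force: [0.6, 0.6, 1.7]
finger_gap: 0.003
```

```bash
python3 -c "
from h import *
st(); print(rel(.075,.167,.028))"
```

```text
t 8.9 plate xy [0.074  0.1707] z 0.0404 F [0.59 0.65 1.65] gap 0.003174693597596902
tool x [ 0.005  0.005 -1.   ] tool y angle in plate 0.1
[0.206 0.015 0.062]
```

Request:
step_arm(increments=[0.08,0.01,0.03,0,1,0.15,0.01,0.05,0,1,0.19,0.01,0.06,0,1,0.22,0.01,0.06,0,1,0.22,0.01,0.06,0,1])

```text
t: 9.52
tcp_pos: [0.6208, 0.2199, 0.0288]
tool_rot: [0.459, 0.539, -0.454, 0.54]
force: [-1.9, 1.6, 8.9]
finger_gap: -0.0
```

Request:
step_arm(increments=[0.01,0,0,0,1,0.02,0,0,0,1,0.03,0,0,0,1,0.03,0,0,0,1,0.03,0,0,0,1])

```text
t: 10.15
tcp_pos: [0.621, 0.2199, 0.0287]
tool_rot: [0.46, 0.539, -0.454, 0.54]
force: [-3.6, 0.5, 11.2]
finger_gap: 0.002
```

The lever is at its stop: z = 0.0287 at 11 N. Lifting straight up, then back over the FL cap.

Request:
step_arm(increments=[-0.5,0,0,0,1,-1,0,0,0,1,-1,0,0.4,0,1,-1,0,0.9,0,1,-1,0,1.3,0,1])

```text
t: 10.78
tcp_pos: [0.6329, 0.14, 0.0869]
tool_rot: [0.459, 0.54, -0.455, 0.54]
force: [-0.6, -0.1, -1.2]
finger_gap: -0.0
```

```bash
python3 -c "
from h import *
st(); print(rel(.075,.086,.043))
import cv2
cv2.imwrite('pics/s2.png',cv2.resize(snapshot('scene')[190:340,180:380],None,fx=4,fy=4))"
```

```text
t 10.775 plate xy [0.074  0.0863] z 0.0869 F [-0.55 -0.07 -1.23] gap -0.0004119530918430184
tool x [ 0.004  0.004 -1.   ] tool y angle in plate 0.1
[0.731 0.013 0.008]
```

View pics/s2.png

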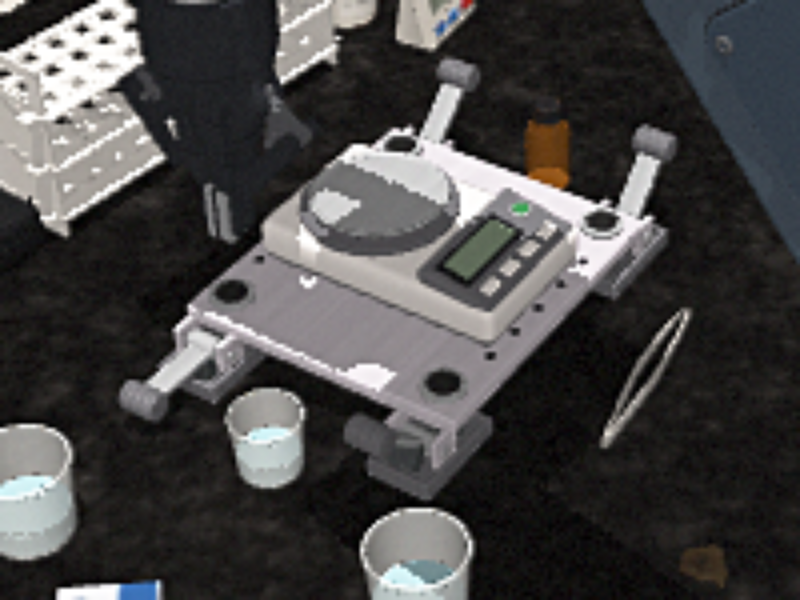

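The far-left lever is flat, with its knob at crop (145,400). The other three are raised and nothing else has moved. Now the check press.

Request:
step_arm(increments=[0.35,0.01,0,0,1,0.6,0.01,0,0,1,0.7,0.01,0,0,1,0.74,0.01,0,0,1,0.76,0.01,0,0,1])

```text
t: 11.45
tcp_pos: [0.6334, 0.137, 0.0421]
tool_rot: [0.458, 0.539, -0.456, 0.54]
force: [-5.0, -2.4, 10.2]
finger_gap: -0.001
```

Request:
step_arm(increments=[0.01,0,0,0,1,0.02,0,0,0,1,0.03,0,0,0,1,0.03,0,0,0,1,0.03,0,0,0,1])

```text
t: 12.08
tcp_pos: [0.6338, 0.1375, 0.0421]
tool_rot: [0.458, 0.539, -0.456, 0.54]
force: [-2.5, -0.9, 9.4]
finger_gap: 0.001
```

FL is firm: about 10 N at z = 0.0421, with no give. Retreating.

Request:
step_arm(increments=[-0.5,0,0,0,1,-1.3,0,0,0,1,-2.1,0,0,0,1,-2.5,0,0,0,1,-2.5,0,0,0,1])

```text
t: 12.7
tcp_pos: [0.6352, 0.1377, 0.1948]
tool_rot: [0.46, 0.538, -0.454, 0.542]
force: [-0.7, 0.7, -0.3]
finger_gap: 0.0
```

```bash
python3 -c "
from h import *
st()
import cv2
cv2.imwrite('pics/s3.png',cv2.resize(snapshot('scene')[190:390,180:380],None,fx=3,fy=3))"
```

```text
t 12.7 plate xy [0.0758 0.0836] z 0.1948 F [-0.71  0.71 -0.26] gap 0.00017797313378491647
tool x [ 0.01   0.002 -1.   ] tool y angle in plate 0.1
```

View pics/s3.png

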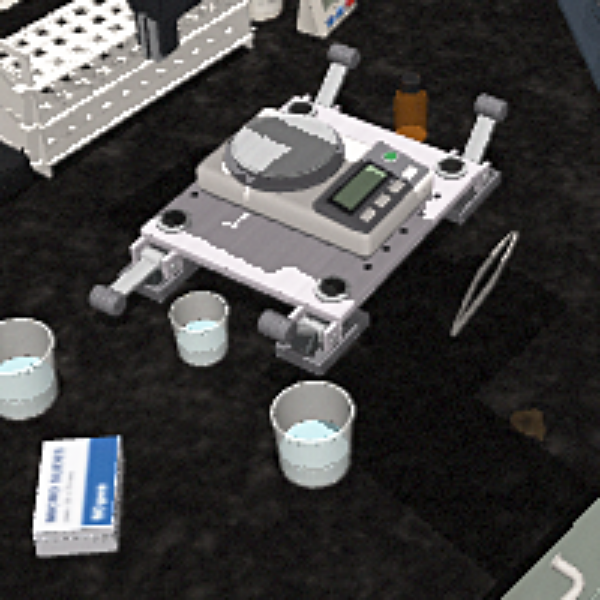

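The far-left lever is still flat, with its knob at (108,298). The other three are raised, the loose things in view are in place, and the arm is clear.

```bash
python3 -c "
from station import *
sign_off()"
```

```text
the job is handed in; nothing more can be done
```

The rocking corner was the far left. I pressed its shim lever flat, checked that the corner is now firm, and handed the job in at about 12.7 s; the hand-in gives no verdict.

- **Finding the corner:** near right and far right were both firm, giving under 1 mm at 19 N and 9 N. The far-left cap went down 3.9 mm and stopped at 8 N. I didn't press near left, because the corner was already found.
- **Shim lever:** the far-left lever reached its stop, with the fingertips at 28.7 mm under 11 N, against a nominal knob top of 29 mm.
- **Check press:** the far-left cap then took about 10 N at 42.1 mm, with no give.
- **Last picture:** the far-left lever is flat, the other three are raised, and the arm is clear. The cup, bottle, forceps and slide box look undisturbed. The marker pen was outside the crop; the arm never came low near it.

None of the checks failed or disagreed. I judged the plate level from the picture and the check press, and did not measure its angle.

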